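Load the milling balls and present the cover over the carrier

TASK

Put the two balls from the ball stand into the two empty wells of the four-well carrier, one in each. Then take the carrier's cover by its grip bar, carry it over the top of the tube rack without touching the rack, and finish holding it still and level about a centimetre above the carrier, squared up so that its bosses are over the wells (either way round), touching nothing: I want to look underneath before it goes on. Leave the balls already in the wells where they are, never let the cover touch the carrier, and do not shift the film roll or the two vials standing near the work.

Things in the scene. Friction and masses are not known exactly. Their poses are not given: they have to be found in the camera images.
- carrier: fixed bare aluminium block 160 x 48 mm, top face 34 mm above the worktop, right of the tube rack; origin under its centre, x along its length, z up. Four square wells, 30 x 30 mm and 25 mm deep, in a row at x = -57, -19, +19, +57 mm. The first and third (-57, +19) hold a ball already; the other two are empty at the start. A ball in a well lies wholly below the top face
- carrier_top (a point): centre of the carrier's top face; axes as the carrier's
- well0 (a point): centre of the mouth of the first well (x = -57 mm on the carrier), which holds a ball
- well1 (a point): centre of the mouth of the second well (x = -19 mm), empty at the start
- well2 (a point): centre of the mouth of the third well (x = +19 mm), which holds a ball
- well3 (a point): centre of the mouth of the fourth well (x = +57 mm), empty at the start
- ball_stand: fixed grey plastic stand beyond the carrier as seen from the robot: base 50 x 110 x 8 mm, origin under its centre, long side along its y; two hollow square posts 18 mm wide at y = -30 and +30 mm, their tops 30 mm above the worktop, each carrying one ball
- ball_0_center (a point): centre of a loose steel ball 22 mm in diameter, 40 g, at the start on the post at y = -30 mm; its centre is then about 39 mm above the worktop
- ball_1_center (a point): centre of the other loose steel ball, the same, at the start on the post at y = +30 mm
- ball_2_center (a point): centre of a steel ball of the same kind that lies already in the first well (point well0); loose in the well, stays there
- ball_3_center (a point): centre of a steel ball of the same kind that lies already in the third well (point well2); stays there
- cover: loose aluminium cover, about 180 g, lying left of the tube rack: plate 160 x 48 x 5 mm, four bosses below, 20 mm wide, 3 mm high, at x = -57, -19, +19, +57 mm. Origin at its centre at the level of the bosses' undersides (lowest points); x along its length, z up. Plate top at z = 8 mm; on its middle a black grip bar, 60 mm along x, 12 mm wide along y, from z = 8 to 35 mm
- tube_rack: fixed steel tube rack 82 x 392 x 66 mm with tubes standing in it, the highest reaching 120 mm above the worktop; origin under its centre, long side along its own y, which points roughly along the world's x: it stands as a barrier between cover and carrier
- film_roll: bystander: white film roll standing upright, 55 mm in diameter, 100 mm high, origin under its centre
- black_vial: bystander: vial with black cap, right of the ball stand, 23 mm in diameter, 42 mm high, origin under its centre
- vial: bystander: vial with white cap, left of the cover, 23 mm in diameter, 42 mm high, origin under its centre
Not all that is in view belongs to the job. Leave any turquoise look-alike of the cover alone.

How it is judged:
By the outcome, as a careful person would: the job done as asked, in the order asked, and still so for the second after the job is handed in, while the arm keeps its last pose, push and grip.
It also fails if it takes over 67 s, if anything falls off the work surface, if the arm or the gripper's body presses on something with over 40 N, if the wrist force passes 120 N, or if a joint passes its speed limit or range.

ROBOT

A 6-joint arm with a two-finger parallel gripper is mounted at the origin on a cart in front of the work surface, level with it; the furniture and walls round the work are solid. World frame = base frame: x ahead of the robot, y to its left, z up, the work surface at z = 0. Lengths are in m, angles in degrees, forces in N, time in s.
With the tool pointing down it reaches from about 0.25 to 0.725 m from the base axis. Payload 9.7 kg.
Tool frame: the origin (TCP) lies between the finger pads; the fingertips stand 11 mm ahead of it and the grasp point (between the pads) lies 8 mm behind it; y points along the fingers, x is the direction in which the jaws open and shut, and the axes are right-handed (so a half turn about y gives the same grasp; the last joint's range is limited). The gripper opens to 85 mm and grips with 20 to 120 N. Pads are 22 mm wide; open, the fingers measure 114 mm over their backs; the gripper's body (76 mm by 85 mm) begins 54 mm behind the grasp point. The pads swing forward as they close: fully open they stand 13 mm farther back than shut.
Start: joints at [63.541, 4.979, 10.078, 95.1, 0, 90], TCP at [0.245, 0.492, 0.242] pointing down, gripper open.
Joint ranges: [-179.16, 179.16], [-48.56, 103.87], [-65.8, 70.77], [-126.05, 130.52], [-82.76, 87.17], [-180, 180]. Speed limits (degrees/s): [127.2, 127.2, 147.25, 180, 180, 180].

INTERFACE

Orientations are given as [roll, pitch, yaw] about the fixed x, y, z axes, in that order (R = Rz(yaw) Ry(pitch) Rx(roll)).
In Python, from workcell import bot, vision gives the robot as it stands. The module is installed in compiled form; this text tells all that it offers.
- The arm moves only by the shell command python3 -m crank 'ROWS' [OPENING] [FORCE]. ROWS is text: rows parted by semicolons, each of 6 numbers parted by spaces: the shift along the tool's x, y, z in m, then the turn, a rotation vector about the tool's x, y, z in rad. A call has 1 to 8 rows; each row is the pose to reach, as a shift and turn from the pose commanded when the call began, along the tool's axes at that moment; what a row does not reach only later rows make up. A row lasts 1/10 s, in which the tool goes at most 50 mm and 8.59 degrees, less where a joint would pass 70% of its speed; a pose out of reach is approached as far as the arm can. A call with a gripper value outside its range is refused whole. OPENING is the gripper's target within -1 to 1 (shut at 1, half-way at 0, fully open at -1), set as the call begins (- or left out, the last holds). The fingers move at their own pace and stop on an object; FORCE is the grip in N (left out, the last holds). Time passes only in rows, so rows that repeat a pose let the fingers close. It gives the time, the measured TCP pose, the force and the opening at its end, in the units of the state.
- bot.get_obs(): the state, without advancing time (a new reading comes with each control period).
- vision.camera(name): name is "side" or "top"; returns the picture (384x512x3 uint8, red, green, blue); there is no depth.
- vision.get_calibration(name): a dict with "fx", "fy", "cx", "cy" (pixels), "distortion" ([k1, k2, p1, p2, k3] as OpenCV has them; the pictures are not rectified), "rvec" (rotation vector, rad) and "tvec" (3), from world to camera coordinates, as OpenCV has them. Camera axes: x right, y down, z forward; pixel columns grow to the right and rows downward; lengths in m; the calibration is good to about 2 mm. A picture is of the moment at which its call begins. get_calibration takes no time and is no camera call.
- bot.job_done(): hands the job in, once; it reports no verdict.
The state is a dict: "time": time; "q": joint angles; "qd": joint speeds; "joint_efforts": joint torques, N m; "ee_pos": TCP position; "tcp_rot": TCP orientation; "wrist_force": force on the tool from outside, world axes, zero at the start; "torque": the same for the moment, N m; "opening": finger opening in m.
Only numpy, scipy, OpenCV 4.12 (cv2) and the standard library are available. Lean on these libraries where they do the work, as an engineer would, in place of code of your own. Each camera call takes 0.05 s, during which the arm holds its last target. There are 200 camera calls.

## Working session

There is one attempt and no reset: what is moved stays moved. The work goes in short steps, Python scripts to look and compute and a shell command to move; the robot and the scene stay as the last step left them, time stands still between calls to the robot, and variables do not carry over. Pictures are saved under pics/ and viewed, about 8 in all and at most 12, crops included, and the job is handed in when it is done.

```bash
mkdir -p pics
python3 - <<'E'
from workcell import bot, vision
import cv2,numpy as np
np.set_printoptions(precision=4,suppress=True)
for n in("top","side"):
    im=vision.camera(n); cv2.imwrite(f"pics/{n}0.png",im[:,:,::-1])
    c=vision.get_calibration(n); print(n,c)
    R=cv2.Rodrigues(np.array(c["rvec"],float))[0]; print("cam pos",-R.T@np.array(c["tvec"]).ravel())
a=cv2.imread("pics/top0.png")
cv2.imwrite("pics/top0b.png",cv2.resize(a,(800,600),interpolation=cv2.INTER_CUBIC))
a=cv2.imread("pics/side0.png")
cv2.imwrite("pics/side0b.png",cv2.resize(a,(800,600),interpolation=cv2.INTER_CUBIC))
print(bot.get_obs())
E
```

```text
top {'fx': 346.4216531905904, 'fy': 346.4216531905904, 'cx': 252.70670611671753, 'cy': 194.07411156355238, 'distortion': array([0.0082, 0.    , 0.    , 0.    , 0.    ]), 'rvec': array([ 2.1476, -2.1471,  0.143 ]), 'tvec': array([0.0748, 0.5825, 1.2056])}
cam pos [0.4108 0.0684 1.2748]
side {'fx': 352.17993892776707, 'fy': 352.17993892776707, 'cx': 255.54834434356832, 'cy': 193.3627405300888, 'distortion': array([-0.076,  0.   ,  0.   ,  0.   ,  0.   ]), 'rvec': array([ 1.4617, -1.7365,  0.9882]), 'tvec': array([0.1882, 0.3209, 1.1146])}
cam pos [-0.7633  0.3068  0.8391]
{'time': 0.1, 'q': array([63.5397,  5.0093, 10.0406, 95.1   , -0.001 , 90.0015]), 'qd': array([ 0.0586, -0.0543, -0.0015, -0.0413,  0.0634,  0.0391]), 'joint_efforts': array([ -0.0004, -52.1559,  46.5654,   0.016 ,  -0.    ,  -0.    ]), 'ee_pos': array([0.245 , 0.4922, 0.2417]), 'tcp_rot': array([-90.001 ,   0.0687,  63.5382]), 'wrist_force': array([-0.3084, -0.5556,  0.8095]), 'torque': array([ 0.0277, -0.0069, -0.0023]), 'opening': 0.08550335487382178}
```

View pics/top0b.png

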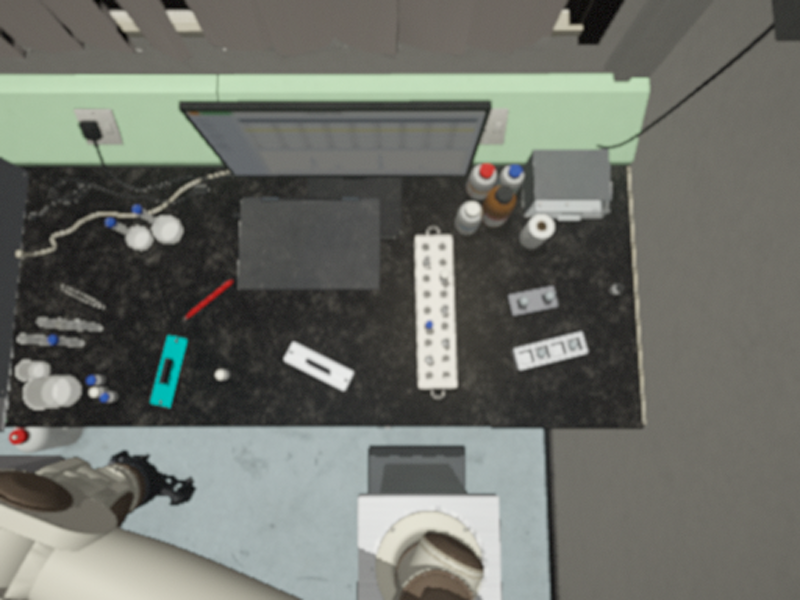

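View pics/side0b.png

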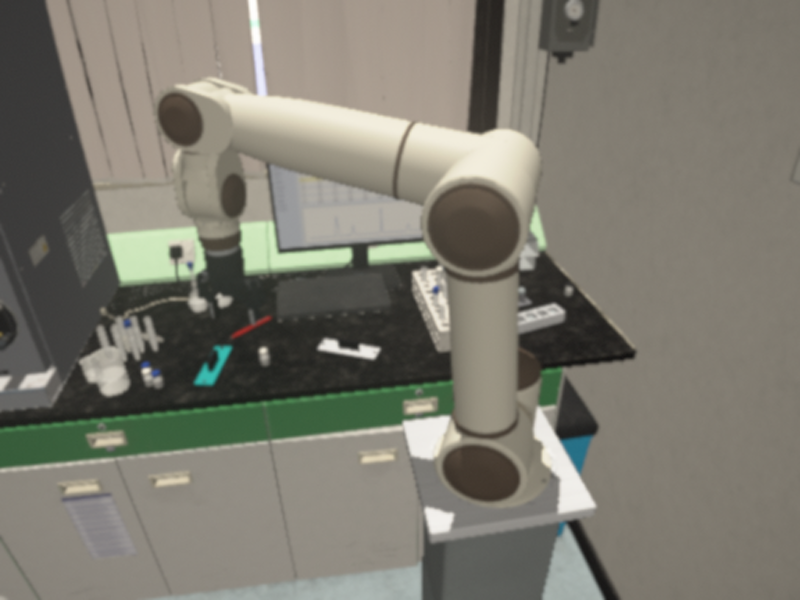

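The top view shows these candidates. I'm giving pixels in the 800x600 enlargement.

- **Cover:** the white plate with a black bar at (318,366). The turquoise look-alike at (168,370) is to be left alone.
- **Carrier:** the block with wells at (550,350). The ball stand is at (533,300), with balls at about (521,303) and (548,298).
- **Bystanders:** film roll (538,230), black vial (615,289), white vial (222,375).

The rack is at (436,312). Next I'll take a close crop to check the choice.

```bash
cat > h.py <<'E'
from workcell import bot, vision
import cv2,numpy as np
from scipy.spatial.transform import Rotation as Ro
np.set_printoptions(precision=4,suppress=True)
def cal(n):
    c=vision.get_calibration(n); K=np.array([[c["fx"],0,c["cx"]],[0,c["fy"],c["cy"]],[0,0,1]])
    return K,np.array(c["distortion"],float),np.array(c["rvec"],float),np.array(c["tvec"],float).ravel()
def unproj(n,uv,z):
    K,d,r,t=cal(n); R=cv2.Rodrigues(r)[0]
    p=cv2.undistortPoints(np.array(uv,float).reshape(-1,1,2),K,d).reshape(-1,2)
    D=np.c_[p,np.ones(len(p))]@R; C=-R.T@t
    return C+D*((np.asarray(z)-C[2])/D[:,2])[:,None]
def proj(n,X):
    K,d,r,t=cal(n); return cv2.projectPoints(np.array(X,float).reshape(-1,3),r,t,K,d)[0].reshape(-1,2)
def snap(n,name,x0,y0,x1,y1,s):
    im=vision.camera(n)[:,:,::-1]; cv2.imwrite(f"pics/{name}_raw.png",im)
    c=cv2.resize(im[y0:y1,x0:x1],None,fx=s,fy=s,interpolation=cv2.INTER_CUBIC); cv2.imwrite(f"pics/{name}.png",c)
def go(xy,z,yaw):
    """rows for target TCP pos, tool down with x-axis at yaw"""
    o=bot.get_obs(); R=Ro.from_euler('xyz',o["tcp_rot"],degrees=True)
    T=Ro.from_euler('xyz',[-90,0,yaw],degrees=True)
    d=R.inv().apply(np.array([*xy,z])-o["ee_pos"]); print("t",o["time"],"shift",d,"turn",(R.inv()*T).as_rotvec())
E
python3 - <<'E'
from h import *
a=cv2.imread("pics/top0.png")
L=cv2.resize(a[200:260,170:240],None,fx=5.6,fy=5.6,interpolation=cv2.INTER_CUBIC)
R=cv2.resize(a[175:245,320:405],None,fx=4.8,fy=4.8,interpolation=cv2.INTER_CUBIC)
w=np.zeros((336,800,3),np.uint8); w[:336,:392]=L[:336,:392]; w[:336,392:]=R[:336,:408]
cv2.imwrite("pics/crop1.png",w)
g=a.min(2)
def blob(x0,y0,x1,y1,th):
    m=(a[y0:y1,x0:x1].min(2)>th).astype(np.uint8)
    n,l,s,c=cv2.connectedComponentsWithStats(m); i=1+s[1:,4].argmax()
    ct=max(cv2.findContours((l==i).astype(np.uint8),0,2)[0],key=cv2.contourArea)
    b=cv2.boxPoints(cv2.minAreaRect(ct))+[x0,y0]; print(s[i,4]); return b
for nm,box,th,z in(("cover",(175,210,235,258),130,.008),("carrier",(322,205,382,245),130,.034)):
    b=blob(*box,th); X=unproj("top",b,z)
    e=X[1:]-X[:-1]; ce=X.mean(0); print(nm,b.tolist(),"\n",X,"len",np.linalg.norm(e,axis=1),"ang",np.degrees(np.arctan2(e[:,1],e[:,0])),"c",ce)
E
```

```text
637
cover [[180.2000026702881, 230.5999984741211], [186.80000114440918, 217.4000015258789], [226.8000030517578, 237.4000015258789], [220.20000457763672, 250.5999984741211]] 
 [[0.4528 0.339  0.008 ]
 [0.5009 0.3163 0.008 ]
 [0.4283 0.169  0.008 ]
 [0.381  0.1924 0.008 ]] len [0.0532 0.1642 0.0527] ang [ -25.3142 -116.2432  153.7583] c [0.4407 0.2542 0.008 ]
703
carrier [[327.53292179107666, 222.40581512451172], [372.3950996398926, 210.86983156204224], [376.1990776062012, 225.66309356689453], [331.33689880371094, 237.19907760620117]] 
 [[ 0.4813 -0.1922  0.034 ]
 [ 0.5226 -0.3538  0.034 ]
 [ 0.4698 -0.3648  0.034 ]
 [ 0.4289 -0.2042  0.034 ]] len [0.1668 0.0539 0.1658] ang [ -75.6422 -168.238   104.2958] c [ 0.4756 -0.2787  0.034 ]
```

View pics/crop1.png

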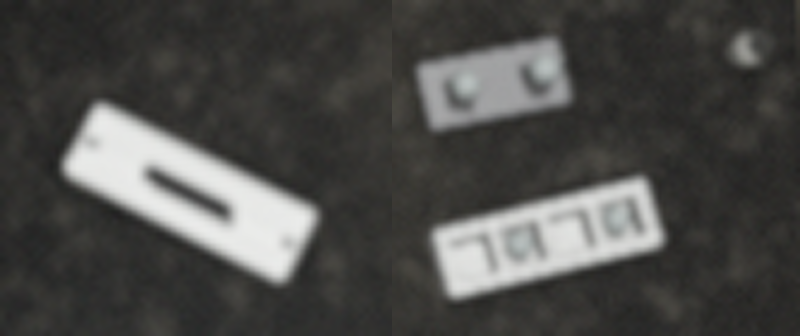

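The crop confirms the white cover with the black bar. In the carrier the wells read, left to right, empty, ball, empty, ball. So well0 is the right-hand end and carrier +x points left. Both balls are on the stand. Next I'll refine the poses by fitting silhouettes.

```bash
cat > fit.py <<'E'
from h import *
from scipy.optimize import least_squares
def boxpts(p,L,W,z0,z1):
    c,s=np.cos(p[2]),np.sin(p[2]); k=np.array([[i,j] for i in(-L/2,L/2) for j in(-W/2,W/2)])@np.array([[c,s],[-s,c]])+p[:2]
    return np.r_[np.c_[k,np.full(4,z0)],np.c_[k,np.full(4,z1)]]
def fitbox(n,g,p0,L,W,z0,z1,band=4):
    S=8; uv=proj(n,boxpts(p0,L,W,z0,z1)); o=np.floor(uv.min(0)).astype(int)-8; e=np.ceil(uv.max(0)).astype(int)+8
    w,h=e-o; G=g[o[1]:e[1],o[0]:e[0]].astype(float)
    def ren(p):
        hull=cv2.convexHull(((proj(n,boxpts(p,L,W,z0,z1))-o+.5)*S*16).astype(np.float32)).astype(np.int32)
        m=np.zeros((h*S,w*S),np.uint8); cv2.fillConvexPoly(m,hull,255,shift=4)
        return cv2.GaussianBlur(cv2.resize(m/255.,(int(w),int(h)),interpolation=cv2.INTER_AREA),(0,0),1.0)
    m=ren(p0)>.5; k=np.ones((2*band+1,)*2,np.uint8); k2=np.ones((5,5),np.uint8)
    B=(cv2.dilate(m.astype(np.uint8),k)>0)&(cv2.erode(m.astype(np.uint8),k2)==0)
    def res(q):
        r=ren(q[:3]*[.01,.01,.1])[B]; A=np.c_[r,np.ones_like(r)]; y=G[B]; return y-A@np.linalg.lstsq(A,y,rcond=None)[0]
    s=least_squares(res,np.array(p0)/[.01,.01,.1],diff_step=.003,loss='soft_l1',f_scale=15)
    p=s.x*[.01,.01,.1]; return p,np.sqrt(np.mean(res(s.x)**2)),G[B].std()
E
python3 - <<'E'
from fit import *
g=cv2.imread("pics/top0.png").min(2)
r=np.radians
for nm,p0,d in(("cover",(.4407,.2542,r(63.7)),(.16,.048,.003,.008)),("carrier",(.4756,-.2787,r(104.6)),(.16,.048,0,.034)),
   ("stand",(.575,-.25,r(-165+90+90-90)),(.05,.11,0,.008))):
    if nm=="stand": 
        X=unproj("top",[[341,192]],.008)[0]; p0=(X[0],X[1],r(14.6)); print(X)
    p,e,s=fitbox("top",g,p0,*d); print(nm,p[:2],np.degrees(p[2]),"rms",e,"of",s)
    if nm=="stand":
        for y in(-.03,.03):
            b=p[:2]+y*np.array([-np.sin(p[2]),np.cos(p[2])]); print("ball",b,"px",proj("top",[*b,.039]))
# bystander rough
for nm,uv,z in(("film top",(541/1.5625,226/1.5625),.1),("black vial",(615/1.5625,289/1.5625),.042),("vial",(222/1.5625,374/1.5625),.042),("rack ctr",(434/1.5625,312/1.5625),.066)):
    print(nm,unproj("top",[uv],z)[0])
a=cv2.imread("pics/top0.png")
cv2.imwrite("pics/c2.png",cv2.resize(a[130:200,320:405],None,fx=8,fy=8,interpolation=cv2.INTER_CUBIC))
E
```

```text
cover [0.4415 0.255 ] 63.29796164751363 rms 14.519179413627429 of 74.86238815640239
carrier [ 0.4766 -0.2819] 104.80447723756707 rms 18.316550683522166 of 66.3191619083608
[ 0.5947 -0.2505  0.008 ]
stand [ 0.5956 -0.2501] 11.634141745007524 rms 5.824484524524193 of 42.53117751605459
ball [ 0.6017 -0.2795] px [[351.1236 188.8487]]
ball [ 0.5896 -0.2207] px [[334.8767 192.1766]]
film top [ 0.7481 -0.2513  0.1   ]
black vial [ 0.6153 -0.4314  0.042 ]
vial [0.4209 0.4655 0.042 ]
rack ctr [ 0.5591 -0.0132  0.066 ]
```

View pics/c2.png

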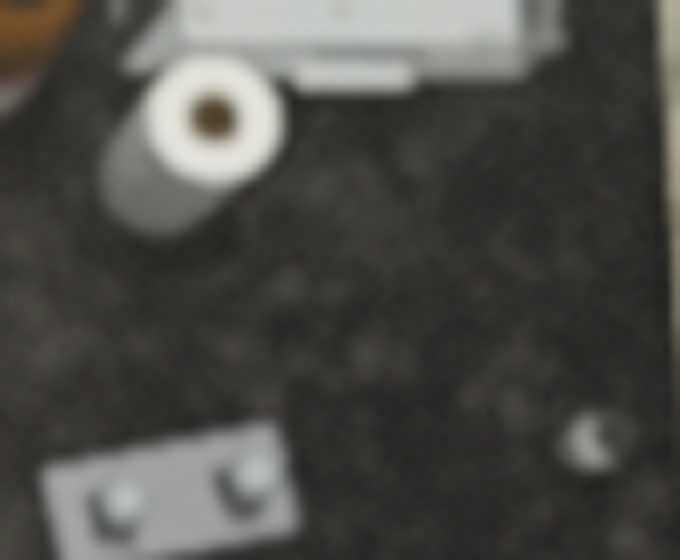

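The crop shows the ball highlights at raw pixels about (335,192) and (351,188.5). The stand fit predicts them within half a pixel. The film roll and black vial are both at least 15 cm from the balls. Now moving.

Run:
```python
from h import *
go((.5896,-.2207),.2,11.6); print(proj("top",[[.4766,-.2819,.034]]))
```

```text
t 0.1 shift [-0.4846  0.0422 -0.6262] turn [ 0.0006  0.9065 -0.0011]
[[352.771  223.7326]]
```

```bash
R="-0.4846 0.042 -0.626 0 0.9065 0"; python3 -m crank '-0.4846 0.042 -0.626 0 0.9065 0;-0.4846 0.042 -0.626 0 0.9065 0;-0.4846 0.042 -0.626 0 0.9065 0;-0.4846 0.042 -0.626 0 0.9065 0;-0.4846 0.042 -0.626 0 0.9065 0;-0.4846 0.042 -0.626 0 0.9065 0;-0.4846 0.042 -0.626 0 0.9065 0;-0.4846 0.042 -0.626 0 0.9065 0'; python3 -c "
from h import *
go((.5896,-.2207),.12,11.6)"
```

```text
time: 0.9
ee_pos: [0.4192, 0.1308, 0.2209]
tcp_rot: [-90.0, -0.0, 11.6]
wrist_force: [1.0, 0.3, 0.2]
opening: 0.0854
t 0.9 shift [ 0.0964  0.1009 -0.3785] turn [-0.0001 -0.0003  0.0002]
```

```bash
python3 -m crank '0.096 0.02 -0.378 0 0 0;0.096 0.02 -0.378 0 0 0;0.096 0.02 -0.378 0 0 0;0.096 0.02 -0.378 0 0 0;0.096 0.02 -0.378 0 0 0;0.096 0.02 -0.378 0 0 0;0.096 0.02 -0.378 0 0 0;0.096 0.02 -0.378 0 0 0'; python3 -c "
from h import *
go((.5896,-.2207),.08,11.6)"
```

```text
time: 1.7
ee_pos: [0.5894, -0.2208, 0.2001]
tcp_rot: [-90.0, 0.0, 11.5]
wrist_force: [0.5, -0.0, -0.6]
opening: 0.0856
t 1.7 shift [0.0003 0.1201 0.    ] turn [-0.0004 -0.001  -0.0008]
```

```bash
python3 -m crank '0 0.05 0 0 0 0;0 0.09 0 0 0 0;0 0.12 0 0 0 0;0 0.12 0 0 0 0;0 0.12 0 0 0 0'; python3 -c "
from h import *
snap('side','s1',290,160,390,235,8)
snap('top','t1',290,140,390,215,8)
a=cv2.imread('pics/s1.png');b=cv2.imread('pics/t1.png');cv2.imwrite('pics/st1.png',cv2.resize(np.hstack([a,b]),(800,300)))
go((.5896,-.2207),.036,11.6)"
```

```text
time: 2.2
ee_pos: [0.5888, -0.2181, 0.0815]
tcp_rot: [-90.0, 0.0, 11.6]
wrist_force: [0.5, -0.0, 1.0]
opening: 0.0855
t 2.3 shift [-0.0009  0.0476 -0.002 ] turn [0.0016 0.0002 0.0026]
```

View pics/st1.png

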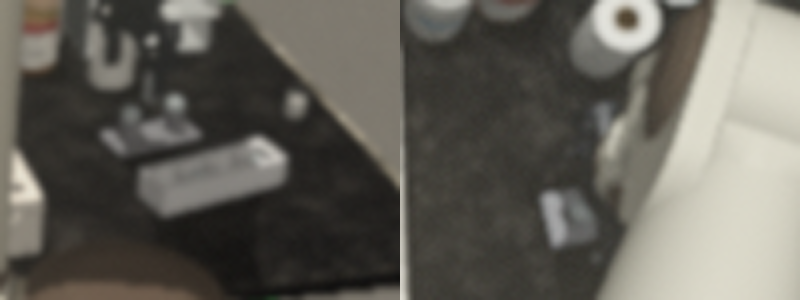

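The side view shows both balls on their posts, at crop (130,117) and (175,105), with the dark gripper above. The arm hides them from the top camera. The TCP reading looked unsettled, so I'll let it settle and read it again while going down.

```bash
python3 -m crank '0 0 0 0 0 0;0 0 0 0 0 0;0 0 0 0 0 0'; python3 -c "
from h import *
go((.5896,-.2207),.036,11.6)"
```

```text
time: 2.6
ee_pos: [0.5893, -0.2183, 0.082]
tcp_rot: [-90.0, -0.1, 11.6]
wrist_force: [-0.3, 0.1, 0.2]
opening: 0.0854
t 2.6 shift [-0.0002  0.046  -0.0024] turn [0.0007 0.0001 0.001 ]
```

```bash
python3 -m crank '0 0.02 -0.0024 0 0 0;0 0.035 -0.0024 0 0 0;0 0.046 -0.0024 0 0 0;0 0.046 -0.0024 0 0 0;0 0.046 -0.0024 0 0 0'; python3 -c "
from h import *
go((.5896,-.2207),.036,11.6)"
```

```text
time: 3.1
ee_pos: [0.5893, -0.2205, 0.0351]
tcp_rot: [-90.0, 0.0, 11.6]
wrist_force: [0.2, 0.2, 0.9]
opening: 0.0852
t 3.1 shift [ 0.0002 -0.0009 -0.0003] turn [-0.0002  0.0001 -0.0004]
```

```bash
python3 -m crank '0 0 0 0 0 0;0 0 0 0 0 0;0 0 0 0 0 0;0 0 0 0 0 0;0 0 0 0 0 0;0 0 0 0 0 0;0 0 0 0 0 0;0 0 0 0 0 0' 1 40; python3 -c "
from h import *
go((.5896,-.2207),.036,11.6)"
```

```text
time: 3.9
ee_pos: [0.5897, -0.2206, 0.0354]
tcp_rot: [-90.0, -0.0, 11.6]
wrist_force: [0.3, -0.2, 2.8]
opening: 0.0197
t 3.9 shift [-0.0001 -0.0006 -0.0001] turn [0.0003 0.0001 0.0006]
```

```bash
python3 -m crank '0 -0.01 0 0 0 0;0 -0.04 0 0 0 0;0 -0.08 0 0 0 0;0 -0.08 0 0 0 0;0 -0.08 0 0 0 0' - ; python3 -c "
from h import *
snap('side','s2',300,150,380,210,10)
X=.4766,-.2819;th=np.radians(104.8)
w=lambda x:(X[0]+x*np.cos(th),X[1]+x*np.sin(th))
print(w(.057),w(-.019))
go(w(.057),.116,14.8)"
```

```text
time: 4.4
ee_pos: [0.5898, -0.2208, 0.1166]
tcp_rot: [-90.1, -0.1, 11.6]
wrist_force: [-0.4, 0.3, 0.3]
opening: 0.0192
(np.float64(0.46203959179765997), np.float64(-0.2267910668495458)) (np.float64(0.48145346940078004), np.float64(-0.3002696443834847))
t 4.45 shift [-0.1259 -0.0009  0.0195] turn [-0.     -0.0559 -0.0002]
```

View pics/s2.png

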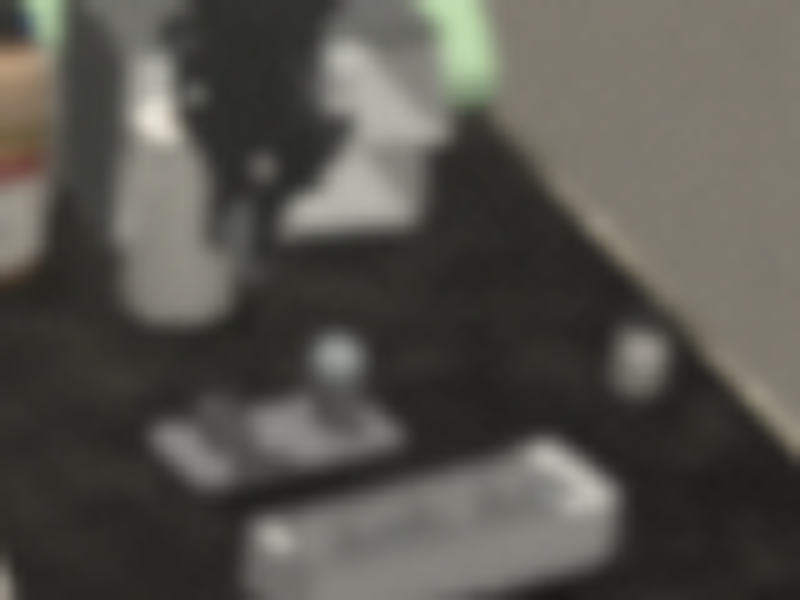

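The left post is now empty and the opening reads 19 mm, so the ball is held. The right ball is still on its post at crop (338,355). I'll check the carrier fit against the side camera.

Run:
```python
from fit import *
r=np.radians
for f in("pics/s2_raw.png","pics/s1_raw.png"):
    g=cv2.imread(f).min(2)
    for nm,p0,d in(("carrier",(.4766,-.2819,r(104.8)),(.16,.048,0,.034)),("stand",(.5956,-.2501,r(11.6)),(.05,.11,0,.008))):
        p,e,s=fitbox("side",g,p0,*d); print(nm,p[:2],np.degrees(p[2]),"rms",e,"of",s)
# well-ball check, top view
a=cv2.imread("pics/top0.png")
th=r(104.8)
for x in(-.057,-.019,.019,.057): print(x,proj("top",[.4766+x*np.cos(th),-.2819+x*np.sin(th),.034]))
K=cv2.resize(a[205:243,322:382],None,fx=13,fy=13,interpolation=cv2.INTER_CUBIC)
def poly(P,col):
    q=((proj("top",P)-[322,205]+.5)*13).astype(np.int32); cv2.polylines(K,[q],True,col,1)
c,s=np.cos(th),np.sin(th)
def loc(x,y,z): return [.4766+x*c-y*s,-.2819+x*s+y*c,z]
poly([loc(x,y,.034) for x,y in((-.08,-.024),(.08,-.024),(.08,.024),(-.08,.024))],(0,0,255))
for x in(-.057,-.019,.019,.057): poly([loc(x+i*.015,j*.015,.034) for i,j in((-1,-1),(1,-1),(1,1),(-1,1))],(0,255,0))
cv2.imwrite("pics/ov.png",K)
```

```text
carrier [ 0.4783 -0.282 ] 104.00122353703205 rms 14.482056951741304 of 37.74508115158084
stand [ 0.5996 -0.25  ] 11.800517346079495 rms 21.442150075750494 of 28.556900740437108
carrier [ 0.4784 -0.2826] 104.67478367840378 rms 14.031820606229289 of 37.38042003430841
stand [ 0.6018 -0.2505] 13.952299326669397 rms 22.02900230754006 of 27.472502356218147
-0.057 [[368.0926 219.656 ]]
-0.019 [[357.8818 222.3725]]
0.019 [[347.6564 225.0938]]
0.057 [[337.416  227.8199]]
```

View pics/ov.png

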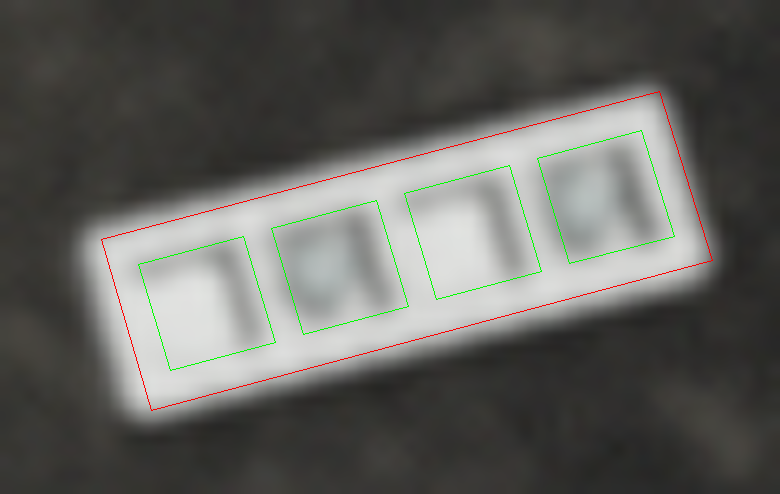

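The overlay fits: the wells line up within about 1 mm and the side view agrees within 2 mm. Moving to well3.

```bash
python3 -m crank '-0.126 0 0.0195 0 -0.056 0;-0.126 0 0.0195 0 -0.056 0;-0.126 0 0.0195 0 -0.056 0;-0.126 0 0.0195 0 -0.056 0;-0.126 0 0.0195 0 -0.056 0;-0.126 0.03 0.0195 0 -0.056 0;-0.126 0.03 0.0195 0 -0.056 0;-0.126 0.03 0.0195 0 -0.056 0'; python3 -c "
from h import *
go((.4625,-.227),.048,14.8)"
```

```text
time: 5.25
ee_pos: [0.4622, -0.2264, 0.0845]
tcp_rot: [-89.9, 0.1, 14.8]
wrist_force: [-0.5, 0.4, -0.2]
opening: 0.0195
t 5.25 shift [ 0.0002  0.0365 -0.0007] turn [-0.0014  0.0007 -0.0016]
```

```bash
python3 -m crank '0 0.018 -0.0007 0 0 0;0 0.0365 -0.0007 0 0 0;0 0.0365 -0.0007 0 0 0;0 0.0365 -0.0007 0 0 0;0 0.0365 -0.0007 0 0 0'; python3 -c "
from h import *
go((.4625,-.227),.048,14.8)"
```

```text
time: 5.75
ee_pos: [0.4631, -0.2278, 0.0501]
tcp_rot: [-90.1, -0.1, 14.8]
wrist_force: [0.1, 0.2, -1.0]
opening: 0.0196
t 5.75 shift [-0.0004  0.0021  0.0009] turn [0.0011 0.0004 0.0013]
```

```bash
python3 -m crank '0 0.0015 0.0005 0 0 0;0 0.0015 0.0005 0 0 0;0 0.0015 0.0005 0 0 0'; python3 -m crank '0 0 0 0 0 0;0 0 0 0 0 0;0 0 0 0 0 0;0 0 0 0 0 0;0 0 0 0 0 0' -1; python3 -m crank '0 -0.04 0 0 0 0;0 -0.08 0 0 0 0;0 -0.08 0 0 0 0;0 -0.08 0 0 0 0'; python3 -c "
from h import *
snap('side','s3',300,170,380,220,10)
go((.6017,-.2795),.12,11.6)"
```

```text
time: 6.05
ee_pos: [0.4622, -0.2271, 0.0474]
tcp_rot: [-90.0, -0.0, 14.8]
wrist_force: [0.2, 0.6, -0.2]
opening: 0.0191
time: 6.55
ee_pos: [0.4621, -0.227, 0.0471]
tcp_rot: [-90.0, -0.0, 14.8]
wrist_force: [-0.3, -0.2, -0.1]
opening: 0.0855
time: 6.95
ee_pos: [0.4627, -0.2273, 0.1279]
tcp_rot: [-90.1, -0.1, 14.8]
wrist_force: [0.1, -0.5, -0.3]
opening: 0.0857
t 7.0 shift [ 0.1216  0.0066 -0.0865] turn [-0.0001  0.056  -0.0001]
```

View pics/s3.png

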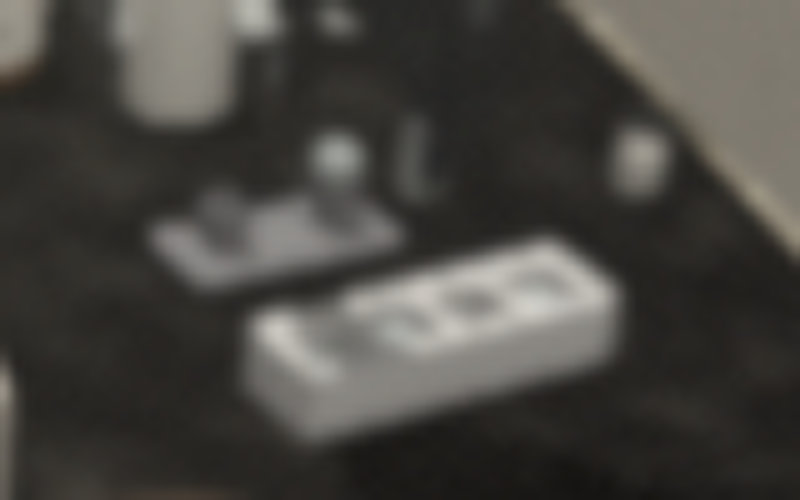

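No stray ball is in view and the nearest well looks filled; I'll confirm later from the top. Now for ball_0.

```bash
python3 -m crank '0.1216 0.005 -0.0865 0 0.056 0;0.1216 0.005 -0.0865 0 0.056 0;0.1216 0.005 -0.0865 0 0.056 0;0.1216 0.005 -0.0865 0 0.056 0;0.1216 0.05 -0.0865 0 0.056 0;0.1216 0.05 -0.0865 0 0.056 0;0.1216 0.05 -0.0865 0 0.056 0'; python3 -c "
from h import *
go((.6017,-.2795),.036,11.6)"
```

```text
time: 7.7
ee_pos: [0.6004, -0.2789, 0.076]
tcp_rot: [-89.9, 0.2, 11.6]
wrist_force: [0.5, -0.4, 0.4]
opening: 0.0854
t 7.7 shift [ 0.0013  0.04   -0.0009] turn [-0.0022  0.     -0.003 ]
```

```bash
python3 -m crank '0.001 0.02 -0.0009 0 0 0;0.001 0.04 -0.0009 0 0 0;0.001 0.04 -0.0009 0 0 0;0.001 0.04 -0.0009 0 0 0'; python3 -m crank '0.001 0 0 0 0 0;0.001 0 0 0 0 0'; python3 -c "
from h import *
go((.6017,-.2795),.036,11.6)"
```

```text
time: 8.1
ee_pos: [0.6032, -0.2804, 0.0393]
tcp_rot: [-90.1, -0.1, 11.6]
wrist_force: [0.2, -0.0, -0.1]
opening: 0.0854
time: 8.3
ee_pos: [0.6047, -0.2803, 0.039]
tcp_rot: [-90.1, -0.1, 11.6]
wrist_force: [-0.3, -0.9, -0.1]
opening: 0.0851
t 8.3 shift [-0.0028  0.003   0.0014] turn [ 0.0014 -0.      0.0019]
```

```bash
python3 -m crank '-0.0028 0.003 0.0014 0 0 0;-0.0028 0.003 0.0014 0 0 0;-0.0028 0.003 0.0014 0 0 0'; python3 -m crank '0 0 0 0 0 0;0 0 0 0 0 0;0 0 0 0 0 0;0 0 0 0 0 0;0 0 0 0 0 0;0 0 0 0 0 0;0 0 0 0 0 0' 1 40; python3 -m crank '0 -0.01 0 0 0 0;0 -0.04 0 0 0 0;0 -0.08 0 0 0 0;0 -0.08 0 0 0 0;0 -0.08 0 0 0 0';python3 -c "
from h import *
go((.482,-.3003),.116,14.8)"
```

```text
time: 8.6
ee_pos: [0.6007, -0.2792, 0.034]
tcp_rot: [-90.0, 0.0, 11.6]
wrist_force: [-0.7, -0.2, -0.4]
opening: 0.0855
time: 9.3
ee_pos: [0.6012, -0.2793, 0.0344]
tcp_rot: [-90.0, -0.0, 11.6]
wrist_force: [2.5, 0.3, 2.0]
opening: 0.0193
time: 9.8
ee_pos: [0.6012, -0.2795, 0.1154]
tcp_rot: [-90.1, -0.1, 11.6]
wrist_force: [0.4, -0.4, -0.9]
opening: 0.0197
t 9.8 shift [-0.121  -0.0008  0.0036] turn [ 0.0012 -0.0559  0.0013]
```

```bash
python3 -m crank '-0.121 0 0.0036 0 -0.056 0;-0.121 0 0.0036 0 -0.056 0;-0.121 0 0.0036 0 -0.056 0;-0.121 0.03 0.0036 0 -0.056 0;-0.121 0.03 0.0036 0 -0.056 0;-0.121 0.03 0.0036 0 -0.056 0;-0.121 0.03 0.0036 0 -0.056 0'; python3 -c "
from h import *
go((.482,-.3003),.0475,14.8)"
```

```text
time: 10.5
ee_pos: [0.4821, -0.2999, 0.0846]
tcp_rot: [-90.0, 0.0, 14.8]
wrist_force: [0.5, -0.2, 0.5]
opening: 0.0192
t 10.5 shift [-0.0002  0.0371 -0.0003] turn [ 0.      0.0007 -0.    ]
```

```bash
python3 -m crank '0 0.018 0 0 0 0;0 0.036 0 0 0 0;0 0.036 0 0 0 0;0 0.036 0 0 0 0;0 0.036 0 0 0 0'; python3 -c "
from h import *
go((.482,-.3003),.0475,14.8)"
```

```text
time: 11.0
ee_pos: [0.4824, -0.3003, 0.0495]
tcp_rot: [-90.1, -0.1, 14.8]
wrist_force: [-0.4, 0.2, -0.9]
opening: 0.0195
t 11.0 shift [-0.0004  0.002   0.0001] turn [0.0012 0.0005 0.0011]
```

```bash
python3 -m crank '0 0.0015 0 0 0 0;0 0.0015 0 0 0 0;0 0.0015 0 0 0 0'; python3 -m crank '0 0 0 0 0 0;0 0 0 0 0 0;0 0 0 0 0 0;0 0 0 0 0 0;0 0 0 0 0 0' -1; python3 -m crank '0 -0.04 0 0 0 0;0 -0.08 0 0 0 0;0 -0.13 0 0 0 0;0 -0.17 0 0 0 0;0 -0.17 0 0 0 0'; python3 -c "
from h import *
go((.4415,.255),.22,-26.7)"
```

```text
time: 11.3
ee_pos: [0.4818, -0.3001, 0.0469]
tcp_rot: [-90.0, -0.0, 14.8]
wrist_force: [-0.2, -0.1, -0.8]
opening: 0.0192
time: 11.8
ee_pos: [0.4817, -0.3, 0.0466]
tcp_rot: [-90.0, -0.0, 14.8]
wrist_force: [-0.5, -0.6, -0.3]
opening: 0.0856
time: 12.3
ee_pos: [0.4832, -0.301, 0.2231]
tcp_rot: [-90.4, -0.4, 14.8]
wrist_force: [-0.2, -1.1, -0.5]
opening: 0.085
t 12.3 shift [0.1018 0.0001 0.5481] turn [0.0041 0.7245 0.0084]
```

```bash
python3 -m crank '0.102 0 0.548 0 0.7245 0;0.102 0 0.548 0 0.7245 0;0.102 0 0.548 0 0.7245 0;0.102 0 0.548 0 0.7245 0;0.102 0 0.548 0 0.7245 0;0.102 0 0.548 0 0.7245 0;0.102 0 0.548 0 0.7245 0;0.102 0 0.548 0 0.7245 0'; python3 -c "
from h import *
a=vision.camera('top')[:,:,::-1]; cv2.imwrite('pics/t4_raw.png',a)
b=vision.camera('side')[:,:,::-1]; cv2.imwrite('pics/s4_raw.png',b)
A=cv2.resize(a[170:245,322:397],(400,400),interpolation=cv2.INTER_CUBIC);B=cv2.resize(b[165:225,310:370],(400,400),interpolation=cv2.INTER_CUBIC)
cv2.imwrite('pics/ts4.png',np.hstack([A,B]))
go((.4415,.255),.1,-26.7)"
```

```text
time: 13.1
ee_pos: [0.4531, 0.0815, 0.2164]
tcp_rot: [-90.0, -0.0, -26.7]
wrist_force: [2.3, -0.7, -0.4]
opening: 0.0857
t 13.2 shift [-0.0856  0.1164  0.1476] turn [-0.0008  0.0065 -0.0009]
```

View pics/ts4.png

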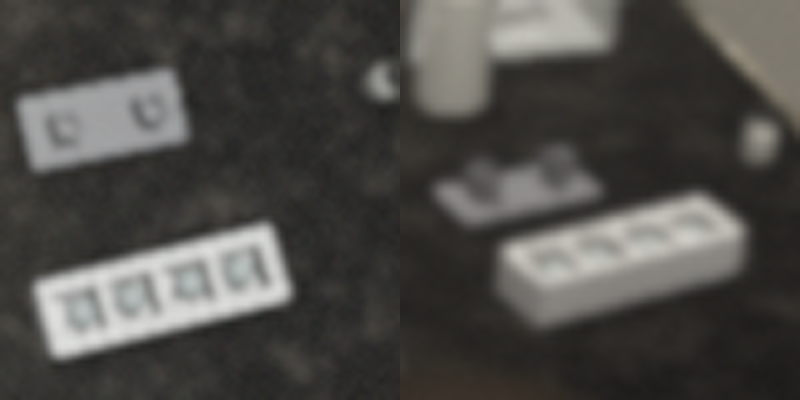

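All four wells now hold a ball, both posts are empty, and the vial and film roll are where they were. Next I go to the cover and refit both parts with both cameras.

```bash
python3 -m crank '-0.0856 0 0.1476 0 0.0065 0;-0.0856 0.04 0.1476 0 0.0065 0;-0.0856 0.08 0.1476 0 0.0065 0;-0.0856 0.116 0.1476 0 0.0065 0;-0.0856 0.116 0.1476 0 0.0065 0;-0.0856 0.116 0.1476 0 0.0065 0'
python3 - <<'E'
from fit import *
r=np.radians
for cam,f in(("side","s4_raw"),("top","t4_raw"),("side","side0"),("top","top0")):
    g=cv2.imread(f"pics/{f}.png").min(2)
    for nm,p0,d in(("carrier",(.4766,-.2819,r(104.8)),(.16,.048,0,.034)),("cover",(.4415,.255,r(63.3)),(.16,.048,.003,.008))):
        if f=="t4_raw" and nm=="cover" or f=="side0" and nm=="carrier": continue
        p,e,s=fitbox(cam,g,p0,*d); print(cam,f,nm,p[:2],np.degrees(p[2]),"rms",e,"of",s)
go((.4415,.255),.022,-26.7)
E
```

```text
time: 13.8
ee_pos: [0.4415, 0.2499, 0.0966]
tcp_rot: [-90.3, 0.2, -27.0]
wrist_force: [0.0, -0.7, 0.1]
opening: 0.0854
side s4_raw carrier [ 0.4831 -0.2827] 103.9563317787036 rms 14.210874275294604 of 45.81078558059792
side s4_raw cover [0.4414 0.2557] 64.27719496778779 rms 29.522657081105706 of 59.95076298988801
top t4_raw carrier [ 0.4766 -0.2819] 104.98184085555906 rms 18.02178143883555 of 66.82548988488921
side side0 cover [0.4413 0.2556] 64.12710457532626 rms 30.778802033802084 of 62.558358746479605
top top0 carrier [ 0.4766 -0.2819] 104.97171701038792 rms 17.890849178274035 of 66.54189965459847
top top0 cover [0.4415 0.255 ] 63.29936356336493 rms 14.497205602142028 of 74.62617280240617
t 13.8 shift [-0.0021  0.0746  0.0049] turn [ 0.0055 -0.0047 -0.0037]
```

```bash
python3 -m crank '-0.002 0.02 0.005 0 0 0;-0.002 0.05 0.005 0 0 0;-0.002 0.05 0.005 0 0 0;-0.002 0.05 0.005 0 0 0'; python3 -c "
from h import *
go((.4415,.2553),.023,-26.5)"
```

```text
time: 14.2
ee_pos: [0.4446, 0.2548, 0.0521]
tcp_rot: [-90.0, -0.0, -27.1]
wrist_force: [0.8, -0.2, 0.5]
opening: 0.0852
t 14.2 shift [-0.003   0.0291 -0.0009] turn [-0.0003 -0.0109  0.0003]
```

```bash
python3 -m crank '-0.003 0.015 -0.0009 0 -0.0109 0;-0.003 0.027 -0.0009 0 -0.0109 0;-0.003 0.027 -0.0009 0 -0.0109 0;-0.003 0.027 -0.0009 0 -0.0109 0'; python3 -c "
from h import *
go((.4415,.2553),.023,-26.5)"
```

```text
time: 14.6
ee_pos: [0.4409, 0.2559, 0.0235]
tcp_rot: [-90.0, 0.0, -26.4]
wrist_force: [-0.4, -0.1, -0.1]
opening: 0.0856
t 14.6 shift [ 0.0008  0.0005 -0.0002] turn [ 0.0005  0.0009 -0.0003]
```

```bash
python3 -m crank '0 0 0 0 0 0;0 0 0 0 0 0;0 0 0 0 0 0;0 0 0 0 0 0;0 0 0 0 0 0;0 0 0 0 0 0;0 0 0 0 0 0;0 0 0 0 0 0' 1 80; python3 -c "
from h import *
go((.4415,.2553),.023,-26.5)"; python3 -m crank '0 -0.01 0 0 0 0;0 -0.02 0 0 0 0;0 -0.02 0 0 0 0'
```

```text
time: 15.4
ee_pos: [0.4412, 0.2561, 0.024]
tcp_rot: [-90.0, -0.0, -26.4]
wrist_force: [0.5, -0.5, 4.0]
opening: 0.0104
t 15.4 shift [ 0.0006  0.001  -0.0006] turn [-0.0004  0.0009  0.0004]
time: 15.7
ee_pos: [0.4417, 0.2564, 0.0454]
tcp_rot: [-89.9, -0.1, -26.4]
wrist_force: [-0.0, 0.5, -2.8]
opening: 0.0101
```

```bash
python3 -m crank '0 -0.04 0 0 0 0;0 -0.08 0 0 0 0;0 -0.12 0 0 0 0;0 -0.16 0 0 0 0;0 -0.17 0 0 0 0;0 -0.17 0 0 0 0;0 -0.17 0 0 0 0'; python3 -c "
from h import *
snap('side','s5',180,150,280,225,8)
go((.477,-.282),.215,14.8)"
```

```text
time: 16.4
ee_pos: [0.4407, 0.2558, 0.2121]
tcp_rot: [-90.1, 0.1, -26.4]
wrist_force: [-0.5, -0.1, -3.3]
opening: 0.0101
t 16.45 shift [ 0.2721 -0.0027 -0.4652] turn [ 0.0017 -0.7199 -0.0023]
```

View pics/s5.png

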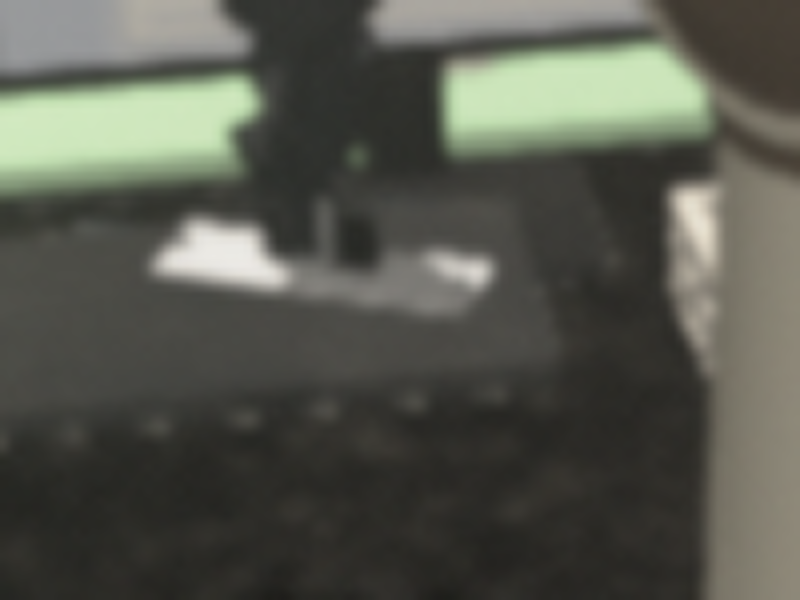

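The side view shows the cover held level, clear of the table and gripped at its bar. Now crossing over the rack.

```bash
python3 -m crank '0.012 0 -0.02 0 -0.03 0;0.034 0 -0.058 0 -0.09 0;0.057 0 -0.097 0 -0.15 0;0.08 0 -0.136 0 -0.21 0;0.102 0 -0.175 0 -0.27 0;0.125 0 -0.213 0 -0.33 0;0.148 0 -0.252 0 -0.39 0;0.17 0 -0.291 0 -0.45 0'; python3 -c "
from h import *
go((.477,-.2815),.215,14.8)"
```

```text
time: 17.25
ee_pos: [0.4628, -0.082, 0.2118]
tcp_rot: [-90.0, 0.1, -0.5]
wrist_force: [1.1, 0.3, -2.5]
opening: 0.0102
t 17.25 shift [ 0.016  -0.0034 -0.1993] turn [-0.0008 -0.2674 -0.0024]
```

```bash
python3 -m crank '0.003 0 -0.039 0 -0.05 0;0.006 0 -0.078 0 -0.1 0;0.009 0 -0.117 0 -0.16 0;0.012 0 -0.156 0 -0.22 0;0.015 0 -0.185 0 -0.2674 0;0.016 0 -0.1993 0 -0.2674 0;0.016 0 -0.1993 0 -0.2674 0;0.016 0 -0.1993 0 -0.2674 0'; python3 -c "
from h import *
go((.477,-.2815),.12,14.8)"
```

```text
time: 18.05
ee_pos: [0.477, -0.279, 0.2127]
tcp_rot: [-89.9, 0.1, 14.6]
wrist_force: [0.1, -0.1, -1.4]
opening: 0.0104
t 18.05 shift [-0.0005  0.0927 -0.0026] turn [-0.0017 -0.0036 -0.0011]
```

```bash
python3 -m crank '0 0.02 -0.0026 0 -0.0036 0;0 0.05 -0.0026 0 -0.0036 0;0 0.08 -0.0026 0 -0.0036 0;0 0.093 -0.0026 0 -0.0036 0;0 0.093 -0.0026 0 -0.0036 0;0 0.093 -0.0026 0 -0.0036 0;0 0.093 -0.0026 0 -0.0036 0'; python3 -c "
from h import *
go((.477,-.2815),.08,14.8)"
```

```text
time: 18.75
ee_pos: [0.4787, -0.2824, 0.1225]
tcp_rot: [-90.1, -0.1, 14.9]
wrist_force: [0.3, -0.2, -1.6]
opening: 0.0102
t 18.75 shift [-0.0015  0.0425  0.0014] turn [0.0018 0.0013 0.0018]
```

```bash
python3 -m crank '-0.0015 0.02 0.0014 0 0.0013 0;-0.0015 0.041 0.0014 0 0.0013 0;-0.0015 0.041 0.0014 0 0.0013 0;-0.0015 0.041 0.0014 0 0.0013 0;-0.0015 0.041 0.0014 0 0.0013 0'
python3 - <<'E'
from fit import *
go((.477,-.2815),.0685,14.8)
r=np.radians; o=bot.get_obs(); z=o["ee_pos"][2]-.0237; print("cover z",z)
im=vision.camera("side")[:,:,::-1]; cv2.imwrite("pics/s6_raw.png",im); g=im.min(2)
p0=(.477,-.282,r(104.8))
for L in((.16,.048,z+.003,z+.008),): print(fitbox("side",g,p0,*L))
t=vision.camera("top")[:,:,::-1]; cv2.imwrite("pics/t6_raw.png",t)
print(proj("side",[.477,-.282,z+.008]),proj("top",[.477,-.282,z+.008]))
def ov(cam,im,sz,s):
    q=proj(cam,[.477,-.282,.04]).ravel(); x0,y0=(q-sz/2).astype(int)
    K=cv2.resize(im[y0:y0+sz,x0:x0+sz],None,fx=s,fy=s,interpolation=cv2.INTER_CUBIC)
    for zz,col in((z,(0,0,255)),(z+.008,(0,0,255)),(.034,(0,255,0))):
        P=boxpts(p0,.16,.048,zz,zz)[[0,1,3,2]]
        cv2.polylines(K,[((proj(cam,P)-[x0,y0]+.5)*s).astype(np.int32)],True,col,1)
    return K
cv2.imwrite("pics/ov6.png",np.hstack([ov("side",im,66,6),ov("top",t,66,6)]))
E
```

```text
time: 19.25
ee_pos: [0.4769, -0.2818, 0.0815]
tcp_rot: [-90.1, -0.1, 14.8]
wrist_force: [0.1, -0.4, -1.1]
opening: 0.0105
t 19.25 shift [0.0001 0.013  0.0003] turn [ 0.0017 -0.0003  0.0017]
cover z 0.057790356093576384
(array([ 0.4725, -0.2788,  1.821 ]), np.float64(40.73538210177994), np.float64(51.211899367594526))
[[344.4874 193.9662]] [[355.3663 223.1327]]
```

View pics/ov6.png

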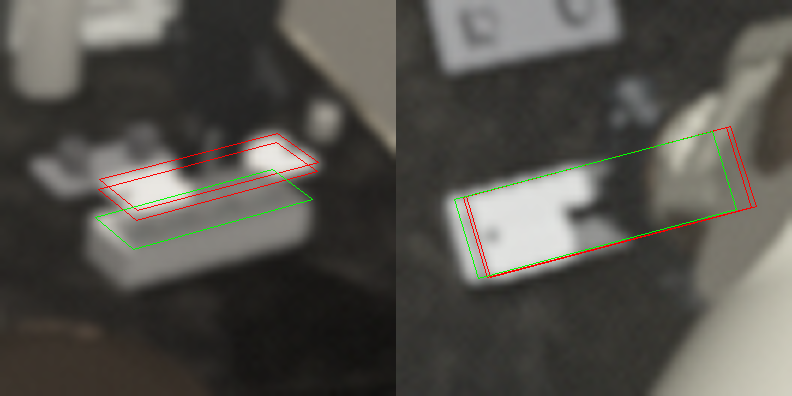

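The cover matches its predicted outline in the side view and sits above the carrier. In the top view its left half is visible, with the plate's hole at crop (492,235). I'll descend to the final height, then check that hole and the edges numerically.

```bash
python3 -m crank '0 0.004 0 0.001 0 0.001;0 0.008 0 0.001 0 0.001;0 0.012 0 0.001 0 0.001;0 0.0125 0 0.001 0 0.001;0 0.0125 0 0.001 0 0.001;0 0.0125 0 0.001 0 0.001;0 0.0125 0 0.001 0 0.001'
python3 - <<'E'
from fit import *
go((.477,-.2815),.0685,14.8)
z=bot.get_obs()["ee_pos"][2]-.0237; print("cover z",z)
t=vision.camera("top")[:,:,::-1]; cv2.imwrite("pics/t7_raw.png",t)
def dot(im,uv,r=4):
    g=im.min(2).astype(float); u,v=np.round(uv).astype(int); P=g[v-r:v+r+1,u-r:u+r+1]
    w=np.clip(np.median(P)-3-P,0,None); yy,xx=np.mgrid[-r:r+1,-r:r+1]; w[xx**2+yy**2>9]=0
    return np.array([u+(w*xx).sum()/w.sum(),v+(w*yy).sum()/w.sum()])
def loc(X,p): 
    c,s=np.cos(p[2]),np.sin(p[2]); d=X[:2]-p[:2]; return np.array([d@[c,s],d@[-s,c]])
r=np.radians; a=cv2.imread("pics/top0.png")
for uv in((186.0,224.6),(221.4,242.8)):
    q=dot(a,uv); print("start hole",q,loc(unproj("top",[q],.008)[0],(.4415,.255,r(63.3))))
sz=66; q0=proj("top",[.477,-.282,.04]).ravel(); x0,y0=(q0-sz/2).astype(int)
q=dot(t,(492-396)/6+x0-.5 and [(492-396)/6+x0-.5,235/6+y0-.5]); X=unproj("top",[q],z+.008)[0]
print("now hole",q,X,"in carrier frame",loc(X,(.4766,-.2819,r(104.8))))
# upper long-edge crossing: carrier (t4) vs cover now, along the normal near x=+50..+70 mm
b=cv2.imread("pics/t4_raw.png")
for nm,im,zz in(("carrier",b,.034),("cover",t,z+.008)):
    out=[]
    for x in np.linspace(.035,.07,8):
        c,s=np.cos(r(104.8)),np.sin(r(104.8)); ys=np.linspace(-.036,-.012,97)
        P=[[.4766+x*c-y*s,-.2819+x*s+y*c,zz] for y in ys]; uv=proj("top",P).astype(np.float32)
        v=cv2.remap(im.min(2),uv[:,0].reshape(1,-1),uv[:,1].reshape(1,-1),cv2.INTER_LINEAR).ravel().astype(float)
        h=(v.max()+v.min())/2; out.append(ys[np.argmax(v>h)])
    print(nm,"edge y (want -.024)",np.mean(out),np.std(out), "slope deg",np.degrees(np.polyfit(np.linspace(.035,.07,8),out,1)[0]))
E
```

```text
time: 20.05
ee_pos: [0.4763, -0.2814, 0.0673]
tcp_rot: [-90.0, 0.0, 14.8]
wrist_force: [-0.5, 0.5, -2.5]
opening: 0.0102
t 20.05 shift [ 0.0007 -0.0012 -0.0003] turn [-0.0008 -0.0002 -0.0008]
cover z 0.043640358556152725
start hole [184.5856 224.3237] [0.0767 0.0004]
start hole [222.5208 243.6625] [-0.0792  0.0001]
now hole [334.4667 229.0556] [ 0.457  -0.2121  0.0516] in carrier frame [0.0725 0.0011]
carrier edge y (want -.024) -0.027187499999999996 0.0001653594569415356 slope deg -0.6820926132509847
cover edge y (want -.024) -0.02621875 0.00029148059540902573 slope deg -1.125452811864123
```

The hole sits at about +72.5 mm on the carrier's x. Its starting distance, measured by eye from the first crop, was about 73 mm. The long edges agree within 1 mm and the cover's underside is about 9.6 mm above the carrier. I'll let it settle and take a last look.

```bash
python3 -m crank '0 0 0 0 0 0;0 0 0 0 0 0;0 0 0 0 0 0;0 0 0 0 0 0;0 0 0 0 0 0'; python3 -c "
from h import *
a=vision.camera('side')[:,:,::-1];A=cv2.resize(a[165:225,300:380],None,fx=9,fy=9,interpolation=cv2.INTER_CUBIC)
cv2.imwrite('pics/fin.png',A)
o=bot.get_obs();print(o['qd'],o['ee_pos'],o['tcp_rot'])"
```

```text
time: 20.6
ee_pos: [0.4761, -0.2813, 0.0671]
tcp_rot: [-89.9, 0.1, 14.8]
wrist_force: [-0.3, 0.5, -2.4]
opening: 0.0101
[-0.0124 -0.0098  0.0227  0.0834 -0.0715 -0.0526] [ 0.4762 -0.2813  0.0672] [-89.942    0.0564  14.7878]
```

View pics/fin.png

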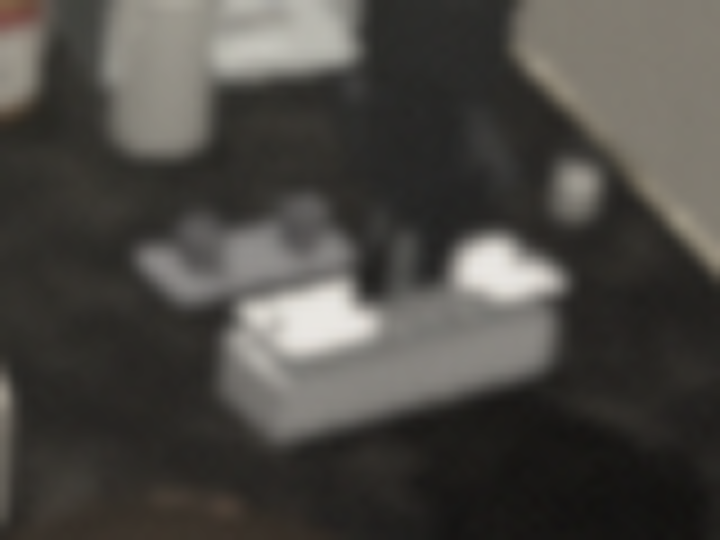

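The cover is held level above the carrier, its far end overhanging at crop (570,280). The stand is empty and the bystanders are in place. The arm is still and the wrist force matches the cover's weight alone, so I'm handing in.

```bash
python3 -c "
from workcell import bot
print(bot.job_done())"
```

```text
the job is handed in; nothing more can be done
None
```

The job is handed in at about 20.6 s of robot time. Both balls are in the two empty wells, and the arm is holding the cover still, about 1 cm above the carrier.

**What I did:** I put the two balls from the stand into well3 and well1. I then took the cover by its grip bar and carried it over the rack. By the arm readings its underside was about 19 cm above the worktop there, against 12 cm for the highest tube.

**Last checks:**
- **Balls:** A picture taken after the second drop shows all four wells filled and both posts empty.
- **Height and level:** The cover's underside is about 9–10 mm above the carrier, worked out from the arm's position reading. The tool is level within 0.1° and not moving.
- **Contact:** The wrist force was about 2.4 N, roughly the cover's own weight, so I read no contact.
- **Alignment:** In the top view the cover lines up with the carrier within about 1 mm across and 0.5° in turn. Lengthwise, one hole in the plate is where it should be within about 1 mm, judging its starting place by eye.
- **Bystanders:** The film roll and black vial look unmoved in the last pictures. I did not look at the white vial again, but the arm never went near it.

**Checks that disagreed or were weak:**
- **Carrier position:** The side-camera fits differed from the top camera by 2–6 mm. I used the top camera, which gave the same position each time.
- **Cover in hand:** The side-camera fit of the held cover failed because the gripper and its shadow hid part of it.
- **Hole position:** The automatic reading of the hole at the start was biased, at 77–79 mm from the centre against about 73 mm by eye.
- **Gap under the cover:** It is in shadow in the last picture, so I could not see it directly.

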